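Load the embossing press and feed it to its hidden stop

ROBOT

A 6-joint arm with a two-finger parallel gripper is mounted at the origin on the work surface. World frame = base frame: x ahead of the robot, y to its left, z up, the work surface at z = 0. Lengths are in m, angles in rad, forces in N, time in s.
With the tool pointing down it reaches from about 0.35 to 0.725 m from the base axis. Payload 4.3 kg.
Tool frame: the origin (TCP) lies midway between the tips of the shut fingers; the grasp point (between the pads) lies 19 mm behind it (hold_point_z is the distance from the TCP to the grasp point, in m); z points along the fingers, y is the direction in which the jaws open and shut (so a half turn about z gives the same grasp; the last joint's range is limited). The gripper opens to 85 mm and grips with 20 to 120 N. Pads are 22 mm wide; open, the fingers measure 114 mm over their backs; the gripper's body (76 mm by 85 mm) begins 54 mm behind the grasp point. The pads swing forward as they close: fully open they stand 13 mm farther back than shut.
Start: joints at [1.07, 0.377, 0.081, 1.274, 0, 1.46], TCP at [0.219, 0.532, 0.231] pointing down, gripper open.
Joint ranges: [-2.72, 2.72], [-0.84, 1.66], [-1.02, 1.22], [-1.77, 2.12], [-1.37, 1.28], [-3.14, 3.14]. Speed limits (rad/s): [2.57, 2.57, 3.14, 3.14, 3.14, 3.14].

INTERFACE

Orientations are given as a unit quaternion [w, x, y, z].
In Python, from workcell import observe, get_image, camera_model, finish_job, hold_point_z gives the robot as it stands.
- The arm moves only by the tool servo_tool, never from a script. Its argument "targets" is a list of rows, each a list of 3 entries, a list of its own where there are three numbers: the shift along the tool's x, y, z in mm, then the turn, a rotation vector about the tool's x, y, z in rad, then the closure, from 0 (fully open) to 1 (shut). In form: [[[tx, ty, tz], [ax, ay, az], fingers], ...]. A call has 1 to 5 rows; each row shifts and turns the commanded pose from where the row before left it, along the tool's axes as they then stand; what a row does not reach is not made up. A row lasts 1/10 s, in which the tool goes at most 50 mm and 8.59 degrees, less where a joint would pass 70% of its speed; a pose out of reach is approached as far as the arm can. A call with a gripper value outside its range is refused whole. The fingers move at their own pace and stop on an object; "force" is the grip in N (left out, the last holds). Time passes only in rows, so rows that do not move let the fingers close. It gives the time, the measured TCP pose, the force and the opening at its end, in the units of the state.
- observe(): the state, without advancing time (a new reading comes with each control period).
- get_image(name): name is "side" or "top" or "wrist"; returns the picture (400x640x3 uint8, blue, green, red); there is no depth.
- camera_model(name): a dict with "mtx" (3x3 intrinsics, pixels), "dist" ([k1, k2, p1, p2, k3] as OpenCV has them; the pictures are not rectified), "R" (3x3) and "t" (3): a world point X has camera coordinates R X + t. Camera axes: x right, y down, z forward; pixel columns grow to the right and rows downward; lengths in m; the calibration is good to about 2 mm. A picture is of the moment at which its call begins: read the wrist's pose just before it. camera_model takes no time and is no camera call; for the wrist camera it gives the pose at the moment of the call.
- finish_job(): hands the job in, once; it reports no verdict.
The state is a dict: "time_s": time; "qpos": joint angles; "joint_velocities": joint speeds; "joint_torque": joint torques, N m; "tcp_pos": TCP position; "tcp_rot": TCP orientation; "ft_force": force on the tool from outside, world axes, zero at the start; "wrist_torque": the same for the moment, N m; "gripper_width": finger opening in m.
Only numpy, scipy, OpenCV 4.12 (cv2) and the standard library are available. Lean on these libraries where they do the work, as an engineer would, in place of code of your own. Each camera call takes 0.05 s, during which the arm holds its last target. There are 200 camera calls.

TASK

Take the brass die from the sloping rack and lay it gently (do not drop it) flat on the middle of the cork pad on the press carriage. Then slide the carriage into the green press by its red end plate until you feel it come up against the sprung stop hidden inside, without forcing the stop, and leave it resting against the stop with the pad and die still centred. Leave the black die, the jar, the tin and the steel weight where they stand.

Things in the scene. Friction and masses are not known exactly. Their poses are not given: they have to be found in the camera images.
- die: Brass embossing die: plain disc 56 mm in diameter, 14 mm thick, 0.28 kg. Origin: centre of its underside; z points out of its top face. It starts on the sloping rack, so its z leans 35 degrees from vertical, towards the rack's front.
- spare_die: Black die of the same size, in the rack's other place. Leave it.
- rack: Fixed wooden rack: a board 250 mm wide sloping 35 degrees, its low edge in front (-x) with a lip 8 mm high against which the dies rest. Origin on the bench under its middle; x to the back (up the slope), y along its width. Places at y = +58 and -58 mm, either die in either. A grasp square to the board, closing along the rack's y, has free room.
- carriage: Loose aluminium sled (about 0.5 kg) 190 mm long, 120 mm wide, 14 mm thick, on a track 12 mm above the bench between low guide rails 24 mm above the bench. Origin: under the platen's centre, on the sled's underside; x points along the track INTO the press, z up. It slides with a few newtons of friction (about 3 to 8 N).
- platen (a point): Centre of the top of the carriage's round steel platen (84 mm in diameter), 32 mm above the bench.
- push (a point): Centre of the outer (rear, -x) face of the carriage's red upright end plate, 135 mm behind the platen's centre. The plate is 10 mm thick, 70 mm wide, stands from 26 to 75 mm above the bench; this point is 52 mm above the bench. It stays at least 40 mm outside the press.
- pad: Loose round cork pad, 70 mm in diameter, 8 mm thick, lying on the platen. Origin: centre of its underside.
- press: Fixed green press, 160 mm high (185 mm over the steel boss on top). Origin on the bench at the middle of its mouth; x leads into it along the track. The tunnel is 148 mm wide and 75 mm high, and the stack clears it. The track runs 290 mm out in front of the mouth.
- buffer (a joint): Travel (m) of the sprung stop (damped a little, 60 N per m/s) hidden in the press: 0 untouched, growing as it is pressed. 1.2 N per mm: 5 N beyond the sliding friction presses it 4 mm; beyond 15 mm it is forced. Let go, the carriage stays against it by friction. Its place varies: met with the platen's centre 30 to 80 mm inside the mouth.
- jar: Bystander: amber jar, 60 mm in diameter, 75 mm high. Leave it.
- tin: Bystander: low round tin, 68 mm in diameter, 45 mm high. Leave it.
- weight: Bystander: dark steel weight, a cylinder 50 mm in diameter and height. Leave it.
Mind the look-alikes: they are no part of the job. Of the things like the die, leave any that is blue, purple or turquoise; of the rest the smaller one is meant.

How it is judged:
On the way, in this order (a step that is already met when the one before it is completed fails the run):
1. the brass die lies flat on the pad, within 10 mm of the platen's centre, let go of, the stop not yet reached (horizontal distance between each of die, pad and platen below 0.01 m and angle between die's own z axis and vertical below 0.08 rad and z of die in the frame of platen between 0.005 and 0.011 m and contact force between the fingers and die below 0.01 N and value of joint buffer below 0.0005 m), for 0.2 s.
2. the carriage presses the stop in by more than 2 mm (value of joint buffer above 0.002 m), for 0.1 s.
At the end, for the whole second after the job is handed in: The carriage rests against the stop (still pressed in by more than 1 mm), the brass die lies flat on the cork pad within 12 mm of the platen's centre, the pad within 10 mm of it, all at rest and let go (horizontal distance between die and platen below 0.012 m and horizontal distance between pad and platen below 0.01 m and angle between die's own z axis and vertical below 0.08 rad and z of die in the frame of platen between 0.005 and 0.011 m and value of joint buffer above 0.001 m and linear speed of each of carriage, die below 0.01 m/s and contact force between the fingers and die below 0.01 N); the robot touches nothing.
It fails at once if the stop is forced: driven in more than 15 mm (value of joint buffer above 0.015 m).
It fails at once if the die is dropped over the pad (falling free at over 0.5 m/s) (horizontal distance between die and pad below 0.05 m and contact force between the fingers and die below 0.01 N and linear speed of die above 0.5 m/s).
It fails at once if the black die is moved more than 15 mm (distance of spare_die from where it was at the start of the episode above 0.015 m).
It fails at once if the jar, tin or weight is moved more than 30 mm (distance of any of jar, tin, weight from where it was at the start of the episode above 0.03 m).
It also fails if it takes over 64 s, if anything falls off the work surface, if the arm or the gripper's body presses on something with over 40 N, if the wrist force passes 120 N, or if a joint passes its speed limit or range.

## Working session

There is one attempt and no reset: what is moved stays moved. The work goes in short steps, Python scripts to look and compute and a tool call to move; the robot and the scene stay as the last step left them, time stands still between calls to the robot, and variables do not carry over. Pictures are saved under pics/ and viewed, about 8 in all and at most 12, crops included, and the job is handed in when it is done.

Besides the shell and the picture viewer there is one more tool, called after ">>>" by a JSON object that holds its "op" and its "data", one argument or row to a line. servo_tool: Moves the arm, as the interface text tells. Its arguments: {"type":"object","properties":{"targets":{"type":"array"},"force":{"type":"number"}},"required":["targets"]}

```bash
ls; mkdir -p pics
python3 - <<'E'
from workcell import *
import cv2
s=observe();print(s)
for n in("top","side"):
    im=get_image(n);cv2.imwrite(f"pics/{n}0.png",im)
    m=camera_model(n);print(n,m)
print(hold_point_z)
E
```

```text
pics
{'time_s': 0.0, 'qpos': array([ 1.06970197e+00,  3.78103753e-01,  7.96378430e-02,  1.27439917e+00,
       -5.82167535e-06,  1.46051500e+00]), 'joint_velocities': array([-0.00063643, -0.00071772, -0.00061136, -0.00033666,  0.00091875,
        0.00144863]), 'joint_torque': array([-1.90405653e-04, -4.63601625e+01,  2.69874877e+01,  2.09296087e-02,
       -3.67047346e-05,  1.09626961e-05]), 'tcp_pos': array([0.21871177, 0.53107534, 0.23034227]), 'tcp_rot': array([-3.08518509e-04,  1.94165221e-01,  9.80968296e-01, -9.87297794e-04]), 'ft_force': array([ 0.88270581, -0.33080848,  0.39156496]), 'wrist_torque': array([0.00942939, 0.02475669, 0.03701972]), 'gripper_width': 0.08493524922361999}
top {'mtx': array([[453.35993338,   0.        , 316.44354455],
       [  0.        , 453.35993338, 192.41977048],
       [  0.        ,   0.        ,   1.        ]]), 'dist': array([-0.10285842,  0.        ,  0.        ,  0.        ,  0.        ]), 'R': array([[ 0.02408781, -0.99949   , -0.02096483],
       [-0.99288741, -0.02147235, -0.11710475],
       [ 0.11659486,  0.02363651, -0.99289826]]), 't': array([0.05981104, 0.53085229, 1.13247816])}
side {'mtx': array([[446.96508619,   0.        , 316.66299659],
       [  0.        , 446.96508619, 202.39000599],
       [  0.        ,   0.        ,   1.        ]]), 'dist': array([-0.04612595,  0.        ,  0.        ,  0.        ,  0.        ]), 'R': array([[-0.91855916, -0.39472692,  0.02096982],
       [-0.24391695,  0.52426999, -0.81587101],
       [ 0.31105241, -0.75454068, -0.57785358]]), 't': array([0.47986371, 0.16874045, 1.1898656 ])}
0.0187
```

View pics/top0.png

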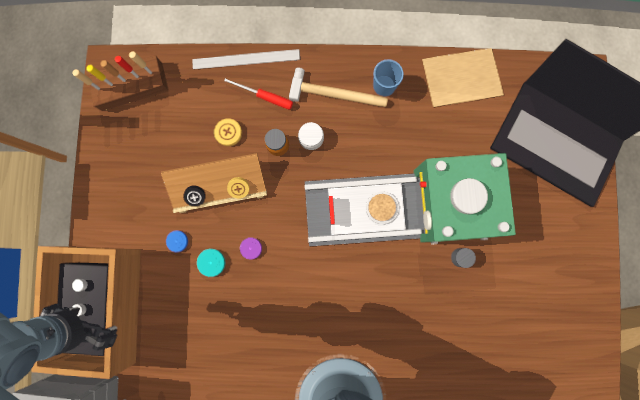

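View pics/side0.png

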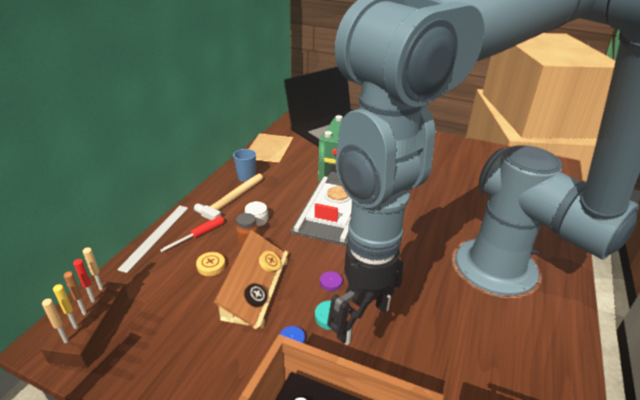

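The top view shows brass-coloured discs at (238,188), on the rack, and at (228,131), on the bench and larger. The other discs are black (194,196), blue (176,241), turquoise (210,262) and purple (250,248). The smaller brass disc on the rack fits the description. The carriage has its pad at (382,207) and its red plate at (332,210). The press is on the right, so +x of the track points to image right.

```bash
cat > h.py <<'E'
import numpy as np, cv2
from workcell import *
def ray(m,p):
    q=cv2.undistortPoints(np.array([[p]],float),m["mtx"],m["dist"])[0,0]
    R=np.array(m["R"]);t=np.array(m["t"])
    d=R.T@np.array([q[0],q[1],1]);return -R.T@t,d/np.linalg.norm(d)
def plane(m,p,z):
    o,d=ray(m,p);return o+d*(z-o[2])/d[2]
def tri(m1,p1,m2,p2):
    o1,d1=ray(m1,p1);o2,d2=ray(m2,p2)
    a=np.linalg.lstsq(np.c_[d1,-d2],o2-o1,rcond=None)[0]
    A=o1+a[0]*d1;B=o2+a[1]*d2;return (A+B)/2,np.linalg.norm(A-B)
def proj(m,X):
    return cv2.projectPoints(np.array(X,float).reshape(-1,3),cv2.Rodrigues(np.array(m["R"]))[0],np.array(m["t"],float),m["mtx"],m["dist"])[0][:,0]
def blobs(im,lo,hi,amin=30):
    h=cv2.cvtColor(im,cv2.COLOR_BGR2HSV);k=cv2.inRange(h,lo,hi)
    c,_=cv2.findContours(k,cv2.RETR_EXTERNAL,cv2.CHAIN_APPROX_NONE)
    return [x for x in c if cv2.contourArea(x)>amin]
E
python3 - <<'E'
from h import *
t=cv2.imread("pics/top0.png");s=cv2.imread("pics/side0.png")
for n,im in(("top",t),("side",s)):
    print(n)
    for c in blobs(im,(19,120,110),(32,255,255)):
        e=cv2.fitEllipse(c);print(" brass",np.round(e[0],1),np.round(e[1],1),cv2.contourArea(c))
    for c in blobs(im,(0,200,120),(4,255,255),20)+blobs(im,(176,200,120),(180,255,255),20):print(" red",cv2.boundingRect(c),cv2.contourArea(c))
a=cv2.resize(t[110:220,150:290],None,fx=4,fy=4,interpolation=cv2.INTER_CUBIC)[:, :]
b=cv2.resize(s[220:340,190:300],None,fx=2.2,fy=3.667*0.6,interpolation=cv2.INTER_CUBIC)
c=np.zeros((440,800,3),np.uint8);c[:a.shape[0],:560]=a;c[:264,560:560+b.shape[1]]=b[:264,:240];cv2.imwrite("pics/crop1.png",c)
for p in[(238,188),(228,118),(228,131),(194,190)]:print(p,cv2.cvtColor(t,cv2.COLOR_BGR2HSV)[p[1],p[0]])
E
```

```text
top
 brass [423.  199.2] [ 2.5 28.7] 41.5
 brass [237.7 187.5] [20.7 21.5] 347.5
 brass [227.2 131.8] [26.3 26.7] 551.0
 brass [95.2 72.1] [ 7.3 24.9] 131.5
 red (329, 196, 5, 28) 48.0
 red (256, 89, 37, 21) 262.5
 red (115, 56, 17, 16) 96.5
side
 brass [ 61.9 297.7] [10.5 36.1] 271.0
 brass [209.3 262.6] [19.4 27.5] 410.0
 brass [269.  260.6] [17.5 20.9] 282.0
 brass [329.4 160.3] [ 4.3 12.9] 39.5
 red (76, 262, 10, 25) 56.0
(238, 188) [ 11 159 144]
(228, 118) [ 17 158 197]
(228, 131) [ 13 154 180]
(194, 190) [ 0 17 60]
```

View pics/crop1.png

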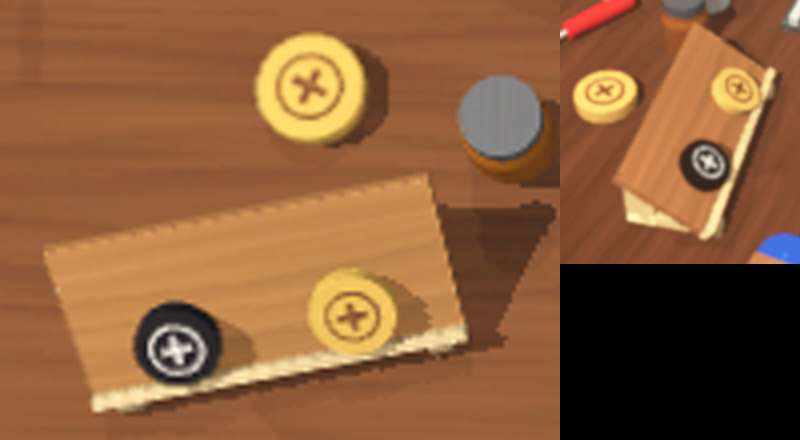

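The crop confirms it: the rack's right-hand place holds the smaller brass die, with its cross mark at top pixel (237.6,188.6) and side pixel (270.9,260.5). The larger brass disc lies on the bench at (227,132). The black die is in the rack's left place.

Run:
```python
from h import *
T=camera_model("top");S=camera_model("side")
X,g=tri(T,(237.6,188.6),S,(270.9,260.5));print("die top",X,g)
X2,g2=tri(T,((176.5)/4-.5+150,(349.5)/4-.5+110),S,((709.5-560)/2.2+190-.5,(162.5)/2.2+220-.5));print("spare top",X2,g2)
f=lambda x,y:((x+.5)/4-.5+150,(y+.5)/4-.5+110)
for z,a,b in((.12,(45,250),(430,178)),(.02,(95,408),(465,342)),(.02,(120,397),(430,335))):
    A=plane(T,f(*a),z);B=plane(T,f(*b),z);d=A-B;print(A,B,"yaw of rack y",np.degrees(np.arctan2(-d[0],d[1])),np.linalg.norm(d))
d=X2-X;print("yaw from dies",np.degrees(np.arctan2(-d[0],d[1])),np.linalg.norm(d))
t=cv2.imread("pics/top0.png")
a=cv2.resize(t[145:250,295:495],None,fx=4,fy=4,interpolation=cv2.INTER_CUBIC);cv2.imwrite("pics/crop2.png",a)
```

```text
die top [0.53242072 0.27337272 0.04426056] 0.0019999249331586638
spare top [0.50800341 0.3862018  0.04578086] 0.0029039529998440596
[0.56051973 0.449602   0.12      ] [0.60876459 0.21496504 0.12      ] yaw of rack y 11.618933146736872 0.23954555202221364
[0.47182426 0.44679557 0.02      ] [0.52080298 0.20362345 0.02      ] yaw of rack y 11.387912466346268 0.2480556302533301
[0.4794789 0.4303581 0.02     ] [0.52488657 0.22670999 0.02      ] yaw of rack y 12.56969511964889 0.208649010548325
yaw from dies 12.211060144771986 0.11545092953756295
```

View pics/crop2.png

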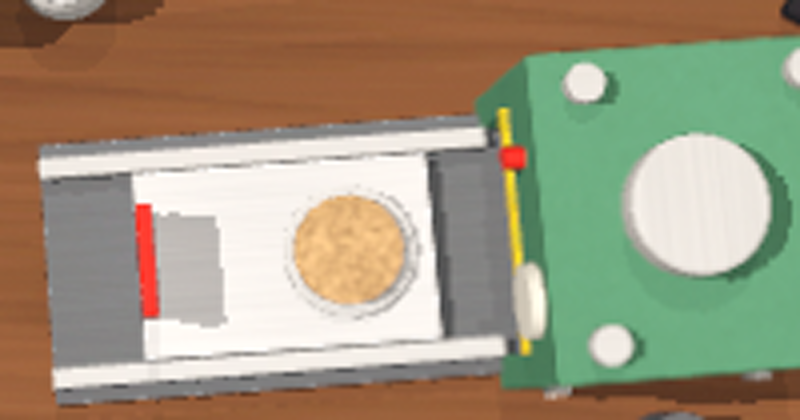

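The crop shows the carriage outside the press with its pad at crop (348,249). The platen ring is centred near (354,251), the red plate near x=147, and the press mouth (yellow bar) near x=510–525.

```bash
cat >> h.py <<'E'
from scipy.spatial.transform import Rotation as Ro
def rows(p1,R1,p0=None,R0=None,mm=40,ang=.12,n=None):
    """rows from current pose to (p1,R1)"""
    if p0 is None:
        s=observe();p0=s["tcp_pos"];R0=Ro.from_quat(s["tcp_rot"],scalar_first=True)
    rv=(R0.inv()*R1).as_rotvec();d=(np.array(p1)-p0)*1000
    n=n or int(max(np.ceil(np.linalg.norm(d)/mm),np.ceil(np.linalg.norm(rv)/ang),1))
    for i in range(n):
        sh=(R0*Ro.from_rotvec(rv*i/n)).inv().apply(d/n)
        print([list(np.round(sh,1)),list(np.round(rv/n,4))])
def tool(z,y):
    z=np.array(z,float);z/=np.linalg.norm(z);y=np.array(y,float);y-=z*(y@z);y/=np.linalg.norm(y)
    return Ro.from_matrix(np.c_[np.cross(y,z),y,z])
E
python3 - <<'E'
from h import *
T=camera_model("top");S=camera_model("side")
im=cv2.imread("pics/top0.png")
# wrist cam location in tool frame
s=observe();R=Ro.from_quat(s["tcp_rot"],scalar_first=True);W=camera_model("wrist")
c=-np.array(W["R"]).T@np.array(W["t"]);print("cam in tool",R.inv().apply(c-s["tcp_pos"]),"fwd",R.inv().apply(np.array(W["R"])[2]),"right",R.inv().apply(np.array(W["R"])[0]))
f=lambda x,y:((x+.5)/4-.5+295,(y+.5)/4-.5+145)
# pad
for c in blobs(im[145:250,295:495],(8,60,120),(25,255,255),200):
    e=cv2.fitEllipse(c);p=np.array(e[0])+(295,145);print("pad",p,e[1],plane(T,p,.04))
print("platen",plane(T,f(354,251.5),.032))
for n,z,a,b in(("railT",.024,(40,148),(482,127)),("railB",.024,(55,387),(505,352)),("railTi",.024,(42,178),(485,146)),("sledT",.026,(134,174),(428,153)),("sledB",.026,(146,358),(440,337)),("plate",.075,(143,205),(151,318)),("yellow",.085,(503,108),(526,355))):
    A=plane(T,f(*a),z);B=plane(T,f(*b),z);d=B-A;print(n,A[:2],B[:2],np.degrees(np.arctan2(d[1],d[0])),np.linalg.norm(d))
# pregrasp
psi=np.radians(12.0);n=np.array([-np.sin(.6109)*np.cos(psi),-np.sin(.6109)*np.sin(psi),np.cos(.6109)])
X=np.array([.53242,.27337,.04426]);P0=X-.014*n;print("P0",P0)
R1=tool(-n,[-np.sin(psi),np.cos(psi),0])
rows(P0+.10*n,R1,ang=.1)
E
```

```text
cam in tool [ 0.0857979  -0.00041273 -0.14198901] fwd [-3.28572745e-01  7.69479081e-04  9.44478353e-01] right [ 7.0378233e-04  9.9999959e-01 -5.6987550e-04]
pad [381.88025665 206.9360466 ] (26.407407760620117, 26.748136520385742) [ 0.49488529 -0.09526027  0.04      ]
pad [409.67107391 199.2142067 ] (107.50541687011719, 266.2091979980469) [ 0.51610711 -0.16600693  0.04      ]
platen [ 0.49421291 -0.09943103  0.032     ]
railT [0.55779554 0.10346094] [ 0.57776228 -0.1832003 ] -86.01562869715026 0.28735576711595123
railB [0.40380458 0.0897124 ] [ 0.43234075 -0.19798834] -84.3355317705222 0.2891124824192942
railTi [0.53821879 0.10163136] [ 0.56533961 -0.18512188] -84.59709788352149 0.28803290871204906
sledT [0.54184847 0.04216882] [ 0.55964991 -0.14767923] -84.6432216618099 0.1906808120124458
sledB [0.42361268 0.03198767] [ 0.44103328 -0.15576626] -84.69903302786967 0.18856037382185342
plate [0.51643322 0.03630472] [0.44687142 0.02995824] -174.78704544832706 0.06985071080412095
yellow [ 0.58025181 -0.1843256 ] [ 0.42873657 -0.19812107] -174.79756049297836 0.15214197986237776
P0 [0.540274
[... 565 characters left out ...]
float64(17.6)], [np.float64(-0.0185), np.float64(-0.0593), np.float64(-0.0581)]]
[[np.float64(-24.4), np.float64(-24.8), np.float64(18.6)], [np.float64(-0.0185), np.float64(-0.0593), np.float64(-0.0581)]]
[[np.float64(-21.8), np.float64(-26.5), np.float64(19.5)], [np.float64(-0.0185), np.float64(-0.0593), np.float64(-0.0581)]]
[[np.float64(-19.0), np.float64(-28.0), np.float64(20.2)], [np.float64(-0.0185), np.float64(-0.0593), np.float64(-0.0581)]]
[[np.float64(-16.1), np.float64(-29.4), np.float64(20.8)], [np.float64(-0.0185), np.float64(-0.0593), np.float64(-0.0581)]]
[[np.float64(-13.1), np.float64(-30.7), np.float64(21.1)], [np.float64(-0.0185), np.float64(-0.0593), np.float64(-0.0581)]]
```

>>> {"op": "servo_tool", "data": {
  "targets": [
    [[-34.8,-14.7,11.6],[-0.0185,-0.0593,-0.0581],0],
    [[-33.1,-16.9,13.3],[-0.0185,-0.0593,-0.0581],0],
    [[-31.2,-19,14.9],[-0.0185,-0.0593,-0.0581],0],
    [[-29.1,-21,16.3],[-0.0185,-0.0593,-0.0581],0],
    [[-26.8,-23,17.6],[-0.0185,-0.0593,-0.0581],0]
  ],
  "force": 40
}}

```text
time_s: 0.6
tcp_pos: [0.3523, 0.3964, 0.1726]
tcp_rot: [0.154, 0.047, 0.987, 0.016]
ft_force: [0.5, -0.1, 0.1]
gripper_width: 0.0854
```

>>> {"op": "servo_tool", "data": {
  "targets": [
    [[-24.4,-24.8,18.6],[-0.0185,-0.0593,-0.0581],0],
    [[-21.8,-26.5,19.5],[-0.0185,-0.0593,-0.0581],0],
    [[-19,-28,20.2],[-0.0185,-0.0593,-0.0581],0],
    [[-16.1,-29.4,20.8],[-0.0185,-0.0593,-0.0581],0],
    [[-13.1,-30.7,21.1],[-0.0185,-0.0593,-0.0581],0]
  ]
}}

```text
time_s: 1.1
tcp_pos: [0.4848, 0.2627, 0.1153]
tcp_rot: [0.301, -0.101, 0.948, 0.032]
ft_force: [1.8, -0.1, -0.6]
gripper_width: 0.0853
```

>>> {"op": "servo_tool", "data": {
  "targets": [
    [[0,0,0],[0,0,0],0],
    [[0,0,0],[0,0,0],0],
    [[0,0,0],[0,0,0],0]
  ]
}}

```text
time_s: 1.4
tcp_pos: [0.4847, 0.2646, 0.116]
tcp_rot: [0.3, -0.1, 0.948, 0.033]
ft_force: [0.5, 0.2, 0.1]
gripper_width: 0.0857
```

Run:
```python
from h import *
s=observe();print(s["time_s"],s["tcp_pos"],s["qpos"],s["ft_force"])
W=camera_model("wrist");im=get_image("wrist");cv2.imwrite("pics/w1.png",im)
R=Ro.from_quat(s["tcp_rot"],scalar_first=True);print(R.as_matrix())
X=np.array([.53242,.27337,.04426]);print("predicted die px",proj(W,X))
for c in blobs(im,(17,110,100),(34,255,255),500):
    e=cv2.fitEllipse(c);print(e,cv2.contourArea(c))
```

```text
1.4 [0.48474932 0.26459091 0.1159906 ] [ 0.46588864  0.04356196 -0.91693984  0.0129793  -0.14425928  0.21175954] [0.52457958 0.22626164 0.08452989]
[[-0.80047726 -0.20873192  0.56184263]
 [-0.16967407  0.97797085  0.12158832]
 [-0.57484508  0.00199856 -0.81825982]]
predicted die px [[318.7797912  204.91968053]]
((97.45220184326172, 259.9752197265625), (11.960074424743652, 175.7281951904297), 96.05995178222656) 819.5
((470.3625183105469, 256.91387939453125), (25.187545776367188, 90.71114349365234), 86.85469055175781) 1092.0
((396.7702941894531, 188.43682861328125), (86.39208221435547, 283.941650390625), 91.62215423583984) 6767.5
```

View pics/w1.png

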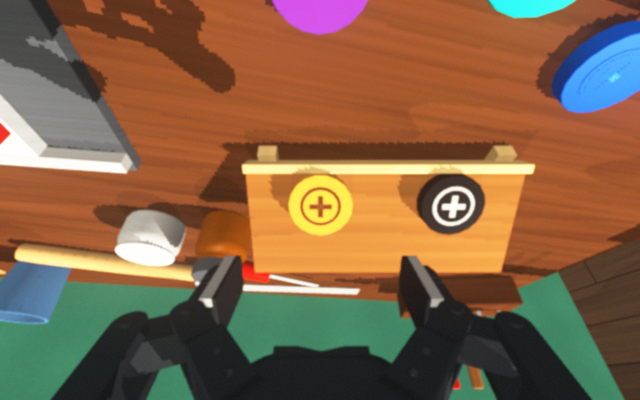

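The wrist picture shows the brass die's cross at (320,206) and the black die's at (454,206). The board is square to the image. The prediction was (319,205), so I only need to check the depth from the known 116 mm spacing.

Run:
```python
from h import *
s=observe();W=camera_model("wrist")
psi=np.radians(12.0);n=np.array([-np.sin(.6109)*np.cos(psi),-np.sin(.6109)*np.sin(psi),np.cos(.6109)])
yv=np.array([-np.sin(psi),np.cos(psi),0])
o,d1=ray(W,(320.2,205.7));_,d2=ray(W,(454.3,206))
# a*d1 + .116*yv = b*d2
sol,res,_,_=np.linalg.lstsq(np.c_[-d1,d2],.116*yv,rcond=None);X=o+sol[0]*d1;print("die top wrist",X,res)
X0=np.array([.53242,.27337,.04426]);R=Ro.from_quat(s["tcp_rot"],scalar_first=True)
print("diff in tool axes",R.inv().apply(X-X0))
Xm=X*.5+X0*.5
P0=Xm-.014*n
R1=tool(-n,yv)
print("top->tool", R.inv().apply(Xm-s["tcp_pos"])*1000)
rows(P0+.002*n,R1)
# world y grasp check
```

```text
die top wrist [0.52843314 0.27434179 0.04851077] [1.45996778e-07]
diff in tool axes [ 0.00057689  0.00179455 -0.00559958]
top->tool [ 2.50910502 -1.14789919 83.88131102]
[[np.float64(0.8), np.float64(-0.4), np.float64(32.0)], [np.float64(0.0009), np.float64(0.0008), np.float64(0.0)]]
[[np.float64(0.8), np.float64(-0.4), np.float64(32.0)], [np.float64(0.0009), np.float64(0.0008), np.float64(0.0)]]
[[np.float64(0.8), np.float64(-0.3), np.float64(32.0)], [np.float64(0.0009), np.float64(0.0008), np.float64(0.0)]]
```

>>> {"op": "servo_tool", "data": {
  "targets": [
    [[0.9,-0.4,20],[0.001,0.001,0],0],
    [[0.8,-0.4,20],[0.001,0.001,0],0],
    [[0.8,-0.3,15],[0,0,0],0],
    [[0,0,0],[0,0,0],0],
    [[0,0,0],[0,0,0],0]
  ]
}}

```text
time_s: 1.95
tcp_pos: [0.5136, 0.27, 0.0693]
tcp_rot: [0.299, -0.1, 0.949, 0.031]
ft_force: [0.3, -0.0, 0.7]
gripper_width: 0.0855
```

Run:
```python
from h import *
s=observe();W=camera_model("wrist");im=get_image("wrist");cv2.imwrite("pics/w2.png",im)
R=Ro.from_quat(s["tcp_rot"],scalar_first=True);print(s["tcp_pos"],s["ft_force"])
for nm in("w1","w2"):
    for c in blobs(cv2.imread(f"pics/{nm}.png"),(23,120,100),(33,255,255),800):print(nm,cv2.minEnclosingCircle(c),cv2.boundingRect(c),cv2.contourArea(c))
print(W["mtx"][0,0]);b=cv2.imread("pics/w1.png");print(cv2.cvtColor(b,cv2.COLOR_BGR2HSV)[[190,206,206],[320,296,345]])
```

```text
[0.51360763 0.27001018 0.0693487 ] [ 0.31974446 -0.02266819  0.73625684]
w1 ((320.4603271484375, 205.0), 31.603120803833008) (289, 176, 64, 59) 2846.5
w2 ((321.5, 235.5), 40.5031852722168) (281, 201, 82, 72) 4454.0
276.20556234718447
[[ 22 188 252]
 [ 28 171 255]
 [ 28 171 255]]
```

View pics/w2.png

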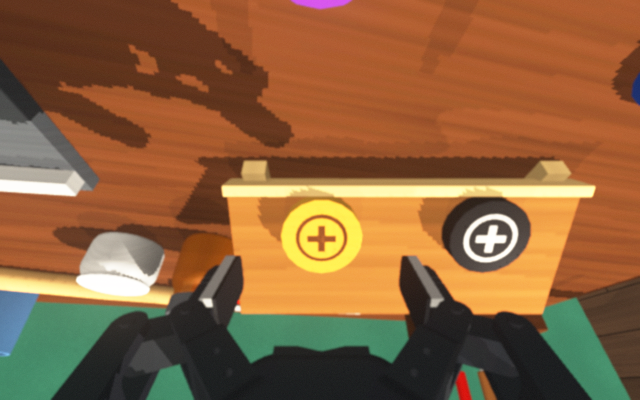

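The closer picture shows the brass die's cross at (320.7,237.8) and the black die's at (490.3,237). The fingertips straddle the brass die at x≈225 and 415.

Run:
```python
from h import *
s=observe();W=camera_model("wrist");R=Ro.from_quat(s["tcp_rot"],scalar_first=True)
psi=np.radians(12.0);n=np.array([-np.sin(.6109)*np.cos(psi),-np.sin(.6109)*np.sin(psi),np.cos(.6109)])
yv=np.array([-np.sin(psi),np.cos(psi),0])
o,d1=ray(W,(320.7,237.8));_,d2=ray(W,(490.3,237.2))
sol,res,_,_=np.linalg.lstsq(np.c_[-d1,d2],.116*yv,rcond=None);X=o+sol[0]*d1
print("spacing, tool mm",R.inv().apply(X-s["tcp_pos"])*1000)
for z in(24,26,28,30,32,34): 
    # ray at tool depth z
    dt=R.inv().apply(d1);ot=R.inv().apply(o-s["tcp_pos"])*1000;k=(z-ot[2])/dt[2];print(z,ot+k*dt)
W1=dict(W);  # w1 pose: same orientation, shifted
p1=np.array([.48474932,.26459091,.1159906])
o1=o+p1-s["tcp_pos"];_,e1=ray(W,(320.2,205.7))
a=np.linalg.lstsq(np.c_[e1,-d1],o-o1,rcond=None)[0];X=o+a[1]*d1;print("two-view",R.inv().apply(X-s["tcp_pos"])*1000)
print("initial tri",R.inv().apply(np.array([.53242,.27337,.04426])-s["tcp_pos"])*1000)
```

```text
spacing, tool mm [-0.56180459  0.18256568 27.18070121]
24 [ 1.06028297  0.1814692  24.        ]
26 [ 0.04032702  0.18215866 26.        ]
28 [-0.97962893  0.18284811 28.        ]
30 [-1.99958488  0.18353757 30.        ]
32 [-3.01954083  0.18422702 32.        ]
34 [-4.03949678  0.18491648 34.        ]
two-view [ 1.46744429  0.18119398 23.20161   ]
initial tri [-1.02559922 -0.49931735 31.79090348]
```

>>> {"op": "servo_tool", "data": {
  "targets": [
    [[-0.5,0,15],[0,0,0],0],
    [[-0.3,0,15],[0,0,0],0],
    [[0,0.2,9],[0,0,0],0],
    [[0,0,0],[0,0,0],0.1],
    [[0,0,0],[0,0,0],0.2]
  ]
}}

```text
time_s: 2.5
tcp_pos: [0.5359, 0.274, 0.0378]
tcp_rot: [0.299, -0.099, 0.949, 0.031]
ft_force: [-0.4, 0.0, 0.2]
gripper_width: 0.0685
```

>>> {"op": "servo_tool", "data": {
  "targets": [
    [[0,0,0],[0,0,0],0.5],
    [[0,0,0],[0,0,0],0.7],
    [[0,0,0],[0,0,0],0.7],
    [[0,0,0],[0,0,0],0.7],
    [[0,0,0],[0,0,0],0.7]
  ],
  "force": 40
}}

```text
time_s: 3.0
tcp_pos: [0.5356, 0.2742, 0.0384]
tcp_rot: [0.299, -0.1, 0.948, 0.032]
ft_force: [-5.8, 0.4, 7.2]
gripper_width: 0.0538
```

>>> {"op": "servo_tool", "data": {
  "targets": [
    [[0,0,0],[0,0,0],0.7],
    [[0,0,0],[0,0,0],0.7],
    [[0,0,0],[0,0,0],0.7]
  ]
}}

```text
time_s: 3.3
tcp_pos: [0.5356, 0.2743, 0.0384]
tcp_rot: [0.299, -0.1, 0.948, 0.032]
ft_force: [-4.2, -0.3, 6.5]
gripper_width: 0.054
```

Run:
```python
from h import *
s=observe();im=get_image("wrist");cv2.imwrite("pics/w3.png",im[150:400,160:500]);print(s["tcp_pos"],s["ft_force"],s["gripper_width"],s["wrist_torque"])
```

```text
[0.53562896 0.27425301 0.03839366] [-4.15122438 -0.32844285  6.47364133] 0.05401771391229659 [-0.00368817  0.61471837  0.03014174]
```

View pics/w3.png

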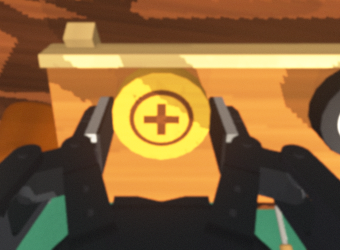

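>>> {"op": "servo_tool", "data": {
  "targets": [
    [[0,0,-8],[0,0,0],0.7],
    [[0,0,-20],[0,0,0],0.7],
    [[0,0,-30],[0,0,0],0.7],
    [[0,0,0],[0,0,0],0.7],
    [[0,0,0],[0,0,0],0.7]
  ]
}}

```text
time_s: 3.85
tcp_pos: [0.5033, 0.267, 0.0854]
tcp_rot: [0.299, -0.099, 0.948, 0.031]
ft_force: [0.0, -0.3, -2.8]
gripper_width: 0.0535
```

Run:
```python
from h import *
s=observe();im=get_image("wrist");cv2.imwrite("pics/w4.png",im[120:400,160:560]);print(s["tcp_pos"],s["ft_force"],s["gripper_width"],s["wrist_torque"],s["qpos"])
for c in blobs(im,(23,120,100),(33,255,255),800):print(cv2.minEnclosingCircle(c),cv2.boundingRect(c),cv2.contourArea(c))
a=.0873+0.006
cx=np.array([np.cos(np.radians(-84.7)),np.sin(np.radians(-84.7)),0])
R1=tool([0,0,-1],[-cx[1],cx[0],0]);print(R1.as_matrix())
rows([.4945,-.0975,.14],R1,mm=40,ang=.1)
```

```text
[0.50328448 0.26695134 0.08539276] [ 0.04058188 -0.28073716 -2.84906328] 0.05350896257112962 [-0.15117183  0.81430198  0.01176029] [ 0.45183831  0.13547566 -0.92378016 -0.08554081 -0.13846073  0.20031114]
((320.54718017578125, 270.0), 26.62248992919922) (294, 246, 54, 46) 1727.5
((320.92230224609375, 265.7305908203125), 48.541927337646484) (273, 228, 95, 81) 2137.5
[[-0.09237059  0.9957247   0.        ]
 [ 0.9957247   0.09237059  0.        ]
 [ 0.          0.         -1.        ]]
[[np.float64(2.1), np.float64(-19.7), np.float64(-5.2)], [np.float64(0.0285), np.float64(0.0254), np.float64(0.0905)]]
[[np.float64(0.4), np.float64(-20.0), np.float64(-4.6)], [np.float64(0.0285), np.float64(0.0254), np.float64(0.0905)]]
[[np.float64(-1.3), np.float64(-20.0), np.float64(-4.0)], [np.float64(0.0285), np.float64(0.0254), np.float64(0.0905)]]
[[np.float64(-3.0), np.float64(-19.9), np.float64(-3.5)], [np.float64(0.0285), np.float64(0.0254), np.float64(0.0905)]]
[[np.float64(-4.7), np.float64(-19.7), np.float64(-3.1)], [np.float64(0.0285), np.float64(0.0254), np.float64(0.0905)]]
[[np.float64(-6.
[... 849 characters left out ...]
np.float64(-12.2), np.float64(-1.5)], [np.float64(0.0285), np.float64(0.0254), np.float64(0.0905)]]
[[np.float64(-17.4), np.float64(-10.7), np.float64(-1.6)], [np.float64(0.0285), np.float64(0.0254), np.float64(0.0905)]]
[[np.float64(-18.3), np.float64(-9.1), np.float64(-1.8)], [np.float64(0.0285), np.float64(0.0254), np.float64(0.0905)]]
[[np.float64(-19.0), np.float64(-7.5), np.float64(-2.0)], [np.float64(0.0285), np.float64(0.0254), np.float64(0.0905)]]
[[np.float64(-19.5), np.float64(-5.8), np.float64(-2.3)], [np.float64(0.0285), np.float64(0.0254), np.float64(0.0905)]]
[[np.float64(-19.9), np.float64(-4.1), np.float64(-2.7)], [np.float64(0.0285), np.float64(0.0254), np.float64(0.0905)]]
```

View pics/w4.png

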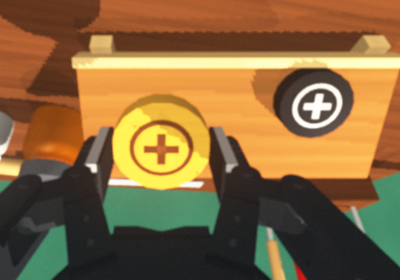

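>>> {"op": "servo_tool", "data": {
  "targets": [
    [[-17.2,0,-24.5],[0,0,0],0.7],
    [[-17.2,0,-24.5],[0,0,0],0.7],
    [[0,0,0],[0,0,0],0.7]
  ]
}}

```text
time_s: 4.2
tcp_pos: [0.5072, 0.2684, 0.1491]
tcp_rot: [0.302, -0.099, 0.948, 0.032]
ft_force: [1.6, 1.2, -1.3]
gripper_width: 0.0536
```

Run:
```python
from h import *
s=observe();print(s["tcp_pos"])
W=camera_model("wrist");R=Ro.from_quat(s["tcp_rot"],scalar_first=True)
o,d=ray(W,(321,269));dt=R.inv().apply(d);ot=R.inv().apply(o-s["tcp_pos"])*1000
for z in(-9,-12,-15):print(ot+dt*(z-ot[2])/dt[2])
cx=np.array([np.cos(np.radians(-84.7)),np.sin(np.radians(-84.7)),0])
R1=tool([0,0,-1],[-cx[1],cx[0],0])
rows([.4945,-.0975,.12],R1,ang=.12)
```

```text
[0.50721601 0.26843359 0.14914828]
[-1.49466817  0.32973027 -9.        ]
[  0.47187017   0.32496398 -12.        ]
[  2.4384085    0.32019769 -15.        ]
[[np.float64(5.9), np.float64(-23.7), np.float64(-1.8)], [np.float64(0.0347), np.float64(0.0307), np.float64(0.1084)]]
[[np.float64(3.3), np.float64(-24.2), np.float64(-0.9)], [np.float64(0.0347), np.float64(0.0307), np.float64(0.1084)]]
[[np.float64(0.7), np.float64(-24.5), np.float64(0.0)], [np.float64(0.0347), np.float64(0.0307), np.float64(0.1084)]]
[[np.float64(-2.0), np.float64(-24.4), np.float64(0.9)], [np.float64(0.0347), np.float64(0.0307), np.float64(0.1084)]]
[[np.float64(-4.6), np.float64(-24.0), np.float64(1.6)], [np.float64(0.0347), np.float64(0.0307), np.float64(0.1084)]]
[[np.float64(-7.3), np.float64(-23.3), np.float64(2.2)], [np.float64(0.0347), np.float64(0.0307), np.float64(0.1084)]]
[[np.float64(-9.8), np.float64(-22.3), np.float64(2.8)], [np.float64(0.0347), np.float64(0.0307), np.float64(0.1084)]]
[[np.float64(-12.2), np.float64(-21.0), np.float64(3.2)], [np.float64(0.0347), np.float64(0.0307), np.float64(0.1084)]]
[[np.float64(-14.5), np.float64(-19.4), np.float64(3.5)], [np.float64(0.0347), np.float64(0.0307), np.float64(0.1084)]]
[[np.float64(-16.7), np.float64(-17.6), np.float64(3.6)], [np.float64(0.0347), np.float64(0.0307), np.float64(0.1084)]]
[[np.float64(-18.6), np.float64(-15.5), np.float64(3.7)], [np.float64(0.0347), np.float64(0.0307), np.float64(0.1084)]]
[[np.float64(-20.2), np.float64(-13.3), np.float64(3.6)], [np.float64(0.0347), np.float64(0.0307), np.float64(0.1084)]]
[[np.float64(-21.7), np.float64(-10.9), np.float64(3.3)], [np.float64(0.0347), np.float64(0.0307), np.float64(0.1084)]]
[[np.float64(-22.8), np.float64(-8.4), np.float64(3.0)], [np.float64(0.0347), np.float64(0.0307), np.float64(0.1084)]]
[[np.float64(-23.7), np.float64(-5.8), np.float64(2.5)], [np.float64(0.0347), np.float64(0.0307), np.float64(0.1084)]]
```

>>> {"op": "servo_tool", "data": {
  "targets": [
    [[5.9,-23.7,-1.8],[0.0347,0.0307,0.1084],0.7],
    [[3.3,-24.2,-0.9],[0.0347,0.0307,0.1084],0.7],
    [[0.7,-24.5,0],[0.0347,0.0307,0.1084],0.7],
    [[-2,-24.4,0.9],[0.0347,0.0307,0.1084],0.7],
    [[-4.6,-24,1.6],[0.0347,0.0307,0.1084],0.7]
  ]
}}

```text
time_s: 4.7
tcp_pos: [0.4983, 0.1439, 0.133]
tcp_rot: [0.212, 0.184, 0.96, 0.02]
ft_force: [0.8, 0.3, -3.2]
gripper_width: 0.0538
```

>>> {"op": "servo_tool", "data": {
  "targets": [
    [[-7.3,-23.3,2.2],[0.0347,0.0307,0.1084],0.7],
    [[-9.8,-22.3,2.8],[0.0347,0.0307,0.1084],0.7],
    [[-12.2,-21,3.2],[0.0347,0.0307,0.1084],0.7],
    [[-14.5,-19.4,3.5],[0.0347,0.0307,0.1084],0.7],
    [[-16.7,-17.6,3.6],[0.0347,0.0307,0.1084],0.7]
  ]
}}

```text
time_s: 5.2
tcp_pos: [0.4945, 0.0219, 0.1239]
tcp_rot: [0.109, 0.449, 0.887, 0.008]
ft_force: [1.1, 0.3, -4.1]
gripper_width: 0.0534
```

>>> {"op": "servo_tool", "data": {
  "targets": [
    [[-18.6,-15.5,3.7],[0.0347,0.0307,0.1084],0.7],
    [[-20.2,-13.3,3.6],[0.0347,0.0307,0.1084],0.7],
    [[-21.7,-10.9,3.3],[0.0347,0.0307,0.1084],0.7],
    [[-22.8,-8.4,3],[0.0347,0.0307,0.1084],0.7],
    [[-23.7,-5.8,2.5],[0.0347,0.0307,0.1084],0.7]
  ]
}}

```text
time_s: 5.7
tcp_pos: [0.4908, -0.1002, 0.1146]
tcp_rot: [-0.003, 0.675, 0.738, -0.004]
ft_force: [0.7, -0.5, -3.4]
gripper_width: 0.0536
```

>>> {"op": "servo_tool", "data": {
  "targets": [
    [[0,0,0],[0,0,0],0.7],
    [[0,0,0],[0,0,0],0.7],
    [[0,0,0],[0,0,0],0.7]
  ]
}}

```text
time_s: 6.0
tcp_pos: [0.4903, -0.0985, 0.1157]
tcp_rot: [-0.002, 0.673, 0.74, -0.004]
ft_force: [-0.4, -0.4, -2.8]
gripper_width: 0.0538
```

Run:
```python
from h import *
s=observe();print(s["time_s"],s["tcp_pos"],s["ft_force"],s["qpos"])
W=camera_model("wrist");im=get_image("wrist");cv2.imwrite("pics/w5.png",im)
cx=np.array([np.cos(np.radians(-84.7)),np.sin(np.radians(-84.7)),0])
R1=tool([0,0,-1],[-cx[1],cx[0],0])
print("pred pad",proj(W,[.4949,-.0953,.04]),"platen",proj(W,[.4942,-.0994,.032]))
rows([.4945,-.0975,.06],R1,mm=20)
```

```text
6.0 [ 0.49032144 -0.09847157  0.11565353] [-0.43238225 -0.38238032 -2.78130159] [-0.32162798  0.30222427 -0.33728867  0.93828419 -0.00555496  1.15487059]
pred pad [[328.50588155 207.17902868]] platen [[327.06441286 208.21904564]]
[[np.float64(0.2), np.float64(1.6), np.float64(18.7)], [np.float64(-0.0028), np.float64(0.0008), np.float64(0.0007)]]
[[np.float64(0.1), np.float64(1.5), np.float64(18.7)], [np.float64(-0.0028), np.float64(0.0008), np.float64(0.0007)]]
[[np.float64(0.1), np.float64(1.5), np.float64(18.7)], [np.float64(-0.0028), np.float64(0.0008), np.float64(0.0007)]]
```

View pics/w5.png

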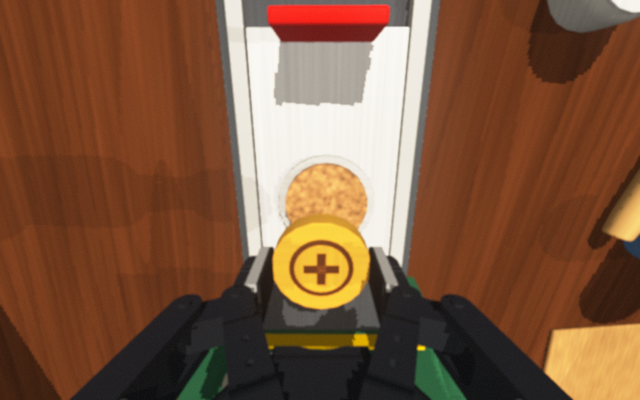

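The wrist picture shows the die held level, with its cross at (321,269). Behind it is the pad, about 285–367 px wide with its top at row 163, inside the platen ring whose top is at row 155. The press mouth is below. Next I fit circles to the pad and the ring in world coordinates.

Run:
```python
from h import *
from scipy.optimize import least_squares
W=camera_model("wrist");im=cv2.imread("pics/w5.png");hsv=cv2.cvtColor(im,cv2.COLOR_BGR2HSV)
def circ(P,r):
    f=least_squares(lambda c:np.hypot(*(P-c).T)-r,P.mean(0),loss="soft_l1",f_scale=.001);return f.x,np.abs(f.fun).mean()
c=max(blobs(im[150:215,260:390],(5,50,80),(28,255,255),300),key=cv2.contourArea)[:,0]+(260,150)
c=c[(c[:,1]<205)];P=np.array([plane(W,p+0.,.040)[:2] for p in c]);print("pad",circ(P,.035),len(c))
# platen ring: outermost darker-than-white pixel along rays from pad centre upward
g=cv2.GaussianBlur(cv2.cvtColor(im,cv2.COLOR_BGR2GRAY),(3,3),0).astype(float)
c0=circ(P,.035)[0];Q=[]
for a in np.radians(np.arange(30,151,5)):   # world angle about pad, +y side
    rr=np.arange(.0375,.050,.0003);pts=np.array([[c0[0]+r*np.cos(a),c0[1]+r*np.sin(a),.032] for r in rr]);px=proj(W,pts)
    v=cv2.remap(g.astype(np.float32),px[:,0].astype(np.float32)[None],px[:,1].astype(np.float32)[None],cv2.INTER_LINEAR)[0]
    i=np.argmax(np.gradient(v));Q.append(pts[i,:2]);print(int(np.degrees(a)),round(rr[i]*1000,1),round(v.min()),round(v.max()),end="; ")
Q=np.array(Q);print("\nring",circ(Q,.042))
for n,p in(("sledL",(246,30)),("sledR",(410,30)),("sledL2",(259,225)),("sledR2",(395,225))):print(n,plane(W,p,.026)[:2])
for p in((268,6),(389,6)):print("plate rear top?",plane(W,p,.075)[:2])
```

```text
pad (array([ 0.49241572, -0.09283823]), np.float64(0.0003930270131784992)) 119
29 42.9 236 243; 35 41.1 233 242; 40 41.4 236 243; 45 41.7 235 244; 50 41.4 233 244; 55 41.4 231 244; 59 41.4 231 244; 65 41.1 230 243; 70 41.1 229 243; 75 40.5 229 243; 80 41.1 228 244; 85 41.1 227 244; 90 40.8 228 244; 95 41.1 228 244; 100 41.1 227 244; 105 41.1 225 245; 110 41.1 225 244; 115 41.1 222 243; 119 41.4 221 244; 125 41.7 218 243; 130 41.1 222 243; 135 41.4 224 243; 140 42.0 219 243; 145 41.4 225 243; 150 41.4 222 242; 
ring (array([ 0.49246348, -0.09372306]), np.float64(0.000219246590287063))
sledL [0.4211415  0.03160601]
sledR [0.54047541 0.04280201]
sledL2 [ 0.43395176 -0.12425334]
sledR2 [ 0.55820497 -0.1118701 ]
plate rear top? [0.44641543 0.03510531]
plate rear top? [0.51414912 0.04142207]
```

>>> {"op": "servo_tool", "data": {
  "targets": [
    [[1.3,1.0,20],[-0.003,0.001,0.001],0.7],
    [[1.2,1.0,20],[-0.003,0.001,0.001],0.7],
    [[1.2,1.0,15],[-0.002,0,0],0.7],
    [[0,0,5],[0,0,0],0.7],
    [[0,0,0],[0,0,0],0.7]
  ]
}}

```text
time_s: 6.55
tcp_pos: [0.4925, -0.0944, 0.0564]
tcp_rot: [0.0, 0.674, 0.739, -0.0]
ft_force: [0.4, -0.1, -2.1]
gripper_width: 0.0532
```

>>> {"op": "servo_tool", "data": {
  "targets": [
    [[0,0,3],[0,0,0],0.7],
    [[0,0,2],[0,0,0],0.7],
    [[0,0,0],[0,0,0],0.7]
  ]
}}

```text
time_s: 6.85
tcp_pos: [0.4937, -0.0955, 0.0524]
tcp_rot: [0.001, 0.674, 0.739, 0.0]
ft_force: [-0.8, -0.4, -2.7]
gripper_width: 0.0537
```

Run:
```python
from h import *
s=observe();print(s["time_s"],s["tcp_pos"],s["ft_force"],s["wrist_torque"])
print(Ro.from_quat(s["tcp_rot"],scalar_first=True).as_matrix()[:,2])
```

```text
6.85 [ 0.49373013 -0.09547539  0.05235065] [-0.84555328 -0.44041822 -2.69899176] [-0.02473568  0.04540962  0.04076326]
[ 0.00174361 -0.00143221 -0.99999745]
```

>>> {"op": "servo_tool", "data": {
  "targets": [
    [[0,0,2],[0,0,0],0.7],
    [[0,0,2],[0,0,0],0.7],
    [[0,0,1],[0,0,0],0.7],
    [[0,0,0],[0,0,0],0.7]
  ]
}}

```text
time_s: 7.25
tcp_pos: [0.4932, -0.0954, 0.0468]
tcp_rot: [0.001, 0.674, 0.739, -0.0]
ft_force: [-0.2, 0.3, -2.1]
gripper_width: 0.0534
```

>>> {"op": "servo_tool", "data": {
  "targets": [
    [[0,0,1],[0,0,0],0.7],
    [[0,0,1],[0,0,0],0.7],
    [[0,0,0],[0,0,0],0.7]
  ]
}}

```text
time_s: 7.55
tcp_pos: [0.4933, -0.0954, 0.0448]
tcp_rot: [0.001, 0.674, 0.739, -0.0]
ft_force: [-0.3, 0.4, -2.6]
gripper_width: 0.0536
```

>>> {"op": "servo_tool", "data": {
  "targets": [
    [[0,0,1],[0,0,0],0.7],
    [[0,0,0],[0,0,0],0.7]
  ]
}}

```text
time_s: 7.75
tcp_pos: [0.4935, -0.0954, 0.0443]
tcp_rot: [0.001, 0.674, 0.739, -0.0]
ft_force: [-0.5, 0.1, 1.4]
gripper_width: 0.0536
```

>>> {"op": "servo_tool", "data": {
  "targets": [
    [[0,0,1],[0,0,0],0.7],
    [[0,0,0],[0,0,0],0.7]
  ]
}}

```text
time_s: 7.95
tcp_pos: [0.4935, -0.0954, 0.0442]
tcp_rot: [0.001, 0.674, 0.739, -0.0]
ft_force: [-3.1, 0.8, 10.3]
gripper_width: 0.0537
```

>>> {"op": "servo_tool", "data": {
  "targets": [
    [[0,0,1],[0,0,0],0.7],
    [[0,0,0],[0,0,0],0.7]
  ]
}}

```text
time_s: 8.15
tcp_pos: [0.4935, -0.0955, 0.0442]
tcp_rot: [0.001, 0.674, 0.739, 0.0]
ft_force: [-6.6, 2.3, 17.7]
gripper_width: 0.0535
```

>>> {"op": "servo_tool", "data": {
  "targets": [
    [[0,0,-1],[0,0,0],0.7],
    [[0,0,-0.7],[0,0,0],0.7],
    [[0,0,0],[0,0,0],0.7]
  ]
}}

```text
time_s: 8.45
tcp_pos: [0.4935, -0.0955, 0.0443]
tcp_rot: [0.001, 0.674, 0.739, -0.0]
ft_force: [-3.8, 0.2, 7.2]
gripper_width: 0.0537
```

>>> {"op": "servo_tool", "data": {
  "targets": [
    [[0,0,0],[0,0,0],0.3],
    [[0,0,0],[0,0,0],0.25],
    [[0,0,0],[0,0,0],0.15],
    [[0,0,0],[0,0,0],0.0],
    [[0,0,0],[0,0,0],0]
  ]
}}

```text
time_s: 8.95
tcp_pos: [0.4935, -0.0954, 0.0436]
tcp_rot: [0.001, 0.674, 0.739, -0.0]
ft_force: [-0.2, 0.3, 0.2]
gripper_width: 0.0852
```

>>> {"op": "servo_tool", "data": {
  "targets": [
    [[0,0,0],[0,0,0],0],
    [[0,0,0],[0,0,0],0],
    [[0,0,-20],[0,0,0],0],
    [[0,0,-35],[0,0,0],0],
    [[0,0,-35],[0,0,0],0]
  ]
}}

```text
time_s: 9.45
tcp_pos: [0.4924, -0.095, 0.1342]
tcp_rot: [-0.0, 0.674, 0.739, -0.001]
ft_force: [0.8, 0.1, -0.3]
gripper_width: 0.0854
```

Run:
```python
from h import *
s=observe();print(s["time_s"],s["tcp_pos"],s["ft_force"],s["gripper_width"])
im=get_image("wrist");cv2.imwrite("pics/w6.png",im)
print(camera_model("wrist")["mtx"])
```

```text
9.45 [ 0.49243427 -0.0949873   0.13416439] [ 0.83149161  0.12639559 -0.30208625] 0.08539802360404611
[[276.20556235   0.         320.88990896]
 [  0.         276.20556235 199.90151774]
 [  0.           0.           1.        ]]
```

View pics/w6.png

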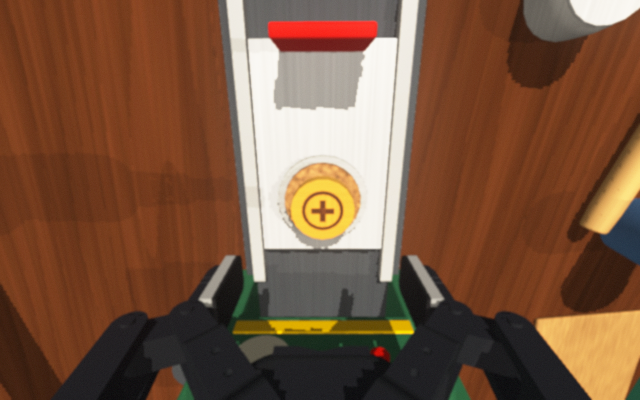

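The die lies flat on the pad, with its cross at (322,211), the pad's visible edge behind it at row 163, and the platen ring around it. I'll check the centring numerically.

Run:
```python
from h import *
from scipy.optimize import least_squares
W=camera_model("wrist");im=cv2.imread("pics/w6.png")
def circ(P,r):
    f=least_squares(lambda c:np.hypot(*(P-c).T)-r,P.mean(0),loss="soft_l1",f_scale=.001);return f.x,np.abs(f.fun).mean()
die=plane(W,(322.3,211),.054)[:2]
c=max(blobs(im[150:260,270:375],(5,50,80),(34,255,255),300),key=cv2.contourArea)[:,0]+(270,150)
cc=c[c[:,1]<188];P=np.array([plane(W,p+0.,.040)[:2] for p in cc]);pad,e=circ(P,.035)
g=cv2.GaussianBlur(cv2.cvtColor(im,cv2.COLOR_BGR2GRAY),(3,3),0).astype(np.float32);Q=[]
for a in np.radians(np.arange(30,151,5)):
    rr=np.arange(.0375,.050,.0003);pts=np.array([[pad[0]+r*np.cos(a),pad[1]+r*np.sin(a),.032] for r in rr]);px=proj(W,pts).astype(np.float32)
    v=cv2.remap(g,px[:,:1],px[:,1:],cv2.INTER_LINEAR)[:,0];Q.append(pts[np.argmax(np.gradient(v)),:2])
pl,e2=circ(np.array(Q),.042)
print("die",die,"pad",pad,e,"platen",pl,e2);print(np.linalg.norm(die-pad)*1e3,np.linalg.norm(die-pl)*1e3,np.linalg.norm(pad-pl)*1e3)
s=observe()
# top-view check
T=camera_model("top");t=get_image("top");cv2.imwrite("pics/top1.png",t)
for q in((268,22),(377,22)):print("plate top rear",plane(W,q,.075)[:2])
for q in((234,327),(412,327)):print("yellow z?",[plane(W,q,z)[:2] for z in(.08,.1)])
```

```text
die [ 0.49777195 -0.10126901] pad [ 0.49722088 -0.09548249] 0.00024476725143404173 platen [ 0.49735768 -0.09617868] 0.0003534740706118167
5.812698109104878 5.107157552916507 0.7095021573713225
plate top rear [0.44945733 0.0347439 ]
plate top rear [0.51970308 0.04136036]
yellow z? [array([ 0.42613494, -0.21275423]), array([ 0.43209973, -0.19279221])]
yellow z? [array([ 0.59023432, -0.19886291]), array([ 0.57995417, -0.18027606])]
```

>>> {"op": "servo_tool", "data": {
  "targets": [
    [[0,0,0],[0,0,0],0],
    [[0,0,0],[0,0,0],0],
    [[0,0,0],[0,0,0],0]
  ]
}}

```text
time_s: 9.85
tcp_pos: [0.4921, -0.0949, 0.1323]
tcp_rot: [-0.001, 0.674, 0.739, -0.001]
ft_force: [-0.2, -0.9, -0.1]
gripper_width: 0.0852
```

Run:
```python
from h import *
from scipy.optimize import least_squares
W=camera_model("wrist");im=get_image("wrist");cv2.imwrite("pics/w7.png",im);print(observe()["tcp_pos"])
def circ(P,r):
    f=least_squares(lambda c:np.hypot(*(P-c).T)-r,P.mean(0),loss="soft_l1",f_scale=.001);return f.x,np.abs(f.fun).mean()
hsv=cv2.cvtColor(im,cv2.COLOR_BGR2HSV)
d=max(blobs(im[150:260,270:375],(23,120,100),(34,255,255),300),key=cv2.contourArea)
print("brass box",cv2.boundingRect(d))
D=d[:,0]+(270,150)
for lab,sel in(("all",D[:,1]>0),("front half",D[:,1]>np.median(D[:,1]))):
    print("die",lab,circ(np.array([plane(W,p+0.,.054)[:2] for p in D[sel]]),.028))
c=max(blobs(im[150:260,270:375],(5,50,80),(34,255,255),300),key=cv2.contourArea)[:,0]+(270,150)
top=c[:,1].min();cc=c[c[:,1]<top+24];P=np.array([plane(W,p+0.,.040)[:2] for p in cc]);pad,e=circ(P,.035)
g=cv2.GaussianBlur(cv2.cvtColor(im,cv2.COLOR_BGR2GRAY),(3,3),0).astype(np.float32);Q=[]
for a in np.radians(np.arange(30,151,5)):
    rr=np.arange(.0375,.050,.0003);pts=np.array([[pad[0]+r*np.cos(a),pad[1]+r*np.sin(a),.032] for r in rr]);px=proj(W,pts).astype(np.float32)
    v=cv2.remap(g,px[:,:1],px[:,1:],cv2.INTER_LINEAR)[:,0];Q.append(pts[np.argmax(np.gradient(v)),:2])
print("pad",pad,e,"platen",circ(np.array(Q),.042))
# emblem: dark marks well inside die
m=np.zeros(im.shape[:2],np.uint8);cv2.drawContours(m,[D[:,None]],-1,255,-1);m=cv2.erode(m,np.ones((3,3)),iterations=4)
k=(m>0)&(hsv[...,2]<190);v,u=np.nonzero(k);
print("emblem",(u.min()+u.max())/2,(v.min()+v.max())/2,k.sum(),plane(W,((u.min()+u.max())/2,(v.min()+v.max())/2),.054)[:2])
im2=get_image("top");cv2.imwrite("pics/top1.png",im2)
```

```text
[ 0.49222524 -0.09492157  0.13236855]
brass box (22, 31, 63, 59)
die all (array([ 0.4928571 , -0.09656447]), np.float64(0.0017646803931314983))
die front half (array([ 0.49252665, -0.09406188]), np.float64(0.0006548732452378435))
pad [ 0.4923644  -0.09296045] 0.00030914457284833004 platen (array([ 0.49240223, -0.09367112]), np.float64(0.00022037188007683673))
emblem 322.5 211.0 385 [ 0.49263132 -0.09650274]
```

The fits put the die about 3 mm from the platen centre and the pad within 1 mm, so step 1 is met. Next I shut the fingers and go behind the red plate.

>>> {"op": "servo_tool", "data": {
  "targets": [
    [[34,0,0],[0.001,0,0],0.5],
    [[34,0,0],[0,0,0],1],
    [[34,0,0],[0,0,0],1],
    [[34,0,0],[0,0,0],1],
    [[35,0.5,0],[0,0,0],1]
  ]
}}

```text
time_s: 10.45
tcp_pos: [0.4775, 0.0762, 0.1329]
tcp_rot: [0.0, 0.674, 0.738, -0.001]
ft_force: [0.1, 0.6, -1.3]
gripper_width: 0.0124
```

>>> {"op": "servo_tool", "data": {
  "targets": [
    [[0,0,0],[0,0,0],1],
    [[0,0,0],[0,0,0],1],
    [[0,0,0],[0,0,0],1],
    [[0,0,0],[0,0,0],1]
  ]
}}

```text
time_s: 10.85
tcp_pos: [0.4783, 0.0741, 0.1333]
tcp_rot: [0.0, 0.675, 0.738, -0.001]
ft_force: [0.1, -0.4, 0.3]
gripper_width: 0.0
```

Run:
```python
from h import *
s=observe();print(s["time_s"],s["tcp_pos"],s["ft_force"],s["gripper_width"])
cx=np.array([np.cos(np.radians(-84.7)),np.sin(np.radians(-84.7)),0])
R1=tool([0,0,-1],[-cx[1],cx[0],0]);rows([.4768,.0755,.042],R1,mm=31)
t=get_image("top");cv2.imwrite("pics/top1.png",t[130:260,290:490])
```

```text
10.85 [0.47832399 0.07407693 0.13331553] [ 0.14282728 -0.36693029  0.27624053] 4.089686516685818e-05
[[np.float64(0.6), np.float64(-0.5), np.float64(30.4)], [np.float64(-0.0001), np.float64(0.0005), np.float64(-0.001)]]
[[np.float64(0.5), np.float64(-0.5), np.float64(30.4)], [np.float64(-0.0001), np.float64(0.0005), np.float64(-0.001)]]
[[np.float64(0.5), np.float64(-0.5), np.float64(30.4)], [np.float64(-0.0001), np.float64(0.0005), np.float64(-0.001)]]
```

>>> {"op": "servo_tool", "data": {
  "targets": [
    [[1,-0.5,30],[0,0,0],1],
    [[1,-0.5,30],[0,0,0],1],
    [[1,-0.5,30],[0,0,0],1],
    [[0,0,0],[0,0,0],1],
    [[0,0,0],[0,0,0],1]
  ]
}}

```text
time_s: 11.4
tcp_pos: [0.476, 0.0772, 0.0436]
tcp_rot: [-0.0, 0.674, 0.738, -0.001]
ft_force: [0.1, 0.7, 0.0]
gripper_width: 0.0002
```

>>> {"op": "servo_tool", "data": {
  "targets": [
    [[-5,0,0],[0,0,0],1],
    [[-5,0,0],[0,0,0],1],
    [[-4,0,0],[0,0,0],1],
    [[-3,0,0],[0,0,0],1],
    [[-2,0,0],[0,0,0],1]
  ]
}}

```text
time_s: 11.9
tcp_pos: [0.4785, 0.0584, 0.0439]
tcp_rot: [0.001, 0.674, 0.738, -0.0]
ft_force: [0.7, 1.4, -0.3]
gripper_width: 0.0001
```

>>> {"op": "servo_tool", "data": {
  "targets": [
    [[-2,0,0],[0,0,0],1],
    [[-2,0,0],[0,0,0],1],
    [[-2,0,0],[0,0,0],1],
    [[-2,0,0],[0,0,0],1],
    [[-2,0,0],[0,0,0],1]
  ]
}}

```text
time_s: 12.4
tcp_pos: [0.479, 0.0499, 0.0435]
tcp_rot: [-0.001, 0.674, 0.739, 0.001]
ft_force: [-0.9, 6.6, 1.4]
gripper_width: -0.0001
```

>>> {"op": "servo_tool", "data": {
  "targets": [
    [[-2,0,0],[0,0,0],1],
    [[-2,0,0],[0,0,0],1],
    [[-2,0,0],[0,0,0],1],
    [[-2,0,0],[0,0,0],1],
    [[-2,0,0],[0,0,0],1]
  ]
}}

```text
time_s: 12.9
tcp_pos: [0.4797, 0.0407, 0.0435]
tcp_rot: [-0.001, 0.674, 0.739, 0.001]
ft_force: [0.2, 5.4, 1.1]
gripper_width: 0.0
```

>>> {"op": "servo_tool", "data": {
  "targets": [
    [[-3,0,0],[0,0,0],1],
    [[-4,0,0],[0,0,0],1],
    [[-4,0,0],[0,0,0],1],
    [[-4,0,0],[0,0,0],1],
    [[-4,0,0],[0,0,0],1]
  ]
}}

```text
time_s: 13.4
tcp_pos: [0.4814, 0.0217, 0.0435]
tcp_rot: [-0.001, 0.674, 0.739, 0.001]
ft_force: [-0.2, 6.5, 1.3]
gripper_width: 0.0
```

>>> {"op": "servo_tool", "data": {
  "targets": [
    [[-4,0,0],[0,0,0],1],
    [[-4,0,0],[0,0,0],1],
    [[-4,0,0],[0,0,0],1],
    [[-4,0,0],[0,0,0],1],
    [[-4,0,0],[0,0,0],1]
  ]
}}

```text
time_s: 13.9
tcp_pos: [0.4831, 0.0019, 0.0435]
tcp_rot: [-0.001, 0.674, 0.739, 0.001]
ft_force: [-0.9, 5.7, 1.4]
gripper_width: -0.0003
```

>>> {"op": "servo_tool", "data": {
  "targets": [
    [[-4,0,0],[0,0,0],1],
    [[-4,0,0],[0,0,0],1],
    [[-4,0,0],[0,0,0],1],
    [[-3,0,0],[0,0,0],1],
    [[-3,0,0],[0,0,0],1]
  ]
}}

```text
time_s: 14.4
tcp_pos: [0.4847, -0.016, 0.0435]
tcp_rot: [-0.001, 0.674, 0.739, 0.001]
ft_force: [-1.1, 6.7, 1.1]
gripper_width: -0.0004
```

Run:
```python
from h import *
s=observe();print(s["time_s"],s["tcp_pos"],s["ft_force"])
W=camera_model("wrist");im=get_image("wrist");cv2.imwrite("pics/w8.png",im)
print(Ro.from_quat(s["tcp_rot"],scalar_first=True).as_matrix())
```

```text
14.4 [ 0.4847331  -0.01596748  0.04351234] [-1.14879115  6.67071239  1.09643442]
[[-9.23379961e-02  9.95727572e-01 -5.45371493e-04]
 [ 9.95722254e-01  9.23392903e-02  3.26306391e-03]
 [ 3.29948192e-03 -2.41733749e-04 -9.99994527e-01]]
```

>>> {"op": "servo_tool", "data": {
  "targets": [
    [[-3,0,0],[0,0,0],1],
    [[-3,0,0],[0,0,0],1],
    [[-3,0,0],[0,0,0],1],
    [[-3,0,0],[0,0,0],1],
    [[-3,0,0],[0,0,0],1]
  ]
}}

```text
time_s: 14.95
tcp_pos: [0.4861, -0.0309, 0.0435]
tcp_rot: [-0.001, 0.674, 0.739, 0.001]
ft_force: [0.5, 7.0, 0.7]
gripper_width: 0.0002
```

>>> {"op": "servo_tool", "data": {
  "targets": [
    [[-3,0,0],[0,0,0],1],
    [[-3,0,0],[0,0,0],1],
    [[-3,0,0],[0,0,0],1],
    [[-3,0,0],[0,0,0],1],
    [[-3,0,0],[0,0,0],1]
  ]
}}

```text
time_s: 15.45
tcp_pos: [0.4874, -0.0457, 0.0435]
tcp_rot: [-0.001, 0.674, 0.739, 0.001]
ft_force: [-0.4, 6.5, 2.2]
gripper_width: 0.0003
```

>>> {"op": "servo_tool", "data": {
  "targets": [
    [[-2,0,0],[0,0,0],1],
    [[-2,0,0],[0,0,0],1],
    [[-2,0,0],[0,0,0],1],
    [[-2,0,0],[0,0,0],1]
  ]
}}

```text
time_s: 15.85
tcp_pos: [0.4881, -0.0536, 0.0435]
tcp_rot: [-0.001, 0.674, 0.739, 0.001]
ft_force: [-0.6, 7.4, 2.2]
gripper_width: -0.0002
```

>>> {"op": "servo_tool", "data": {
  "targets": [
    [[-1.5,0,0],[0,0,0],1],
    [[-1.5,0,0],[0,0,0],1],
    [[-1.5,0,0],[0,0,0],1],
    [[-1.5,0,0],[0,0,0],1],
    [[-1.5,0,0],[0,0,0],1]
  ]
}}

```text
time_s: 16.35
tcp_pos: [0.4887, -0.061, 0.0435]
tcp_rot: [-0.001, 0.674, 0.739, 0.001]
ft_force: [-0.5, 6.9, 1.6]
gripper_width: 0.0
```

>>> {"op": "servo_tool", "data": {
  "targets": [
    [[-1.5,0,0],[0,0,0],1],
    [[-1.5,0,0],[0,0,0],1],
    [[-1.5,0,0],[0,0,0],1],
    [[-1.5,0,0],[0,0,0],1],
    [[-1.5,0,0],[0,0,0],1]
  ]
}}

```text
time_s: 16.85
tcp_pos: [0.4894, -0.0684, 0.0435]
tcp_rot: [-0.001, 0.674, 0.739, 0.001]
ft_force: [-0.4, 6.5, 2.8]
gripper_width: 0.0001
```

>>> {"op": "servo_tool", "data": {
  "targets": [
    [[-1.5,0,0],[0,0,0],1],
    [[-1.5,0,0],[0,0,0],1],
    [[-1.5,0,0],[0,0,0],1],
    [[-1.5,0,0],[0,0,0],1]
  ]
}}

```text
time_s: 17.25
tcp_pos: [0.4899, -0.0744, 0.0435]
tcp_rot: [-0.001, 0.674, 0.739, 0.001]
ft_force: [-0.5, 8.0, 3.5]
gripper_width: 0.0003
```

>>> {"op": "servo_tool", "data": {
  "targets": [
    [[-1.2,0,0],[0,0,0],1],
    [[-1.2,0,0],[0,0,0],1],
    [[-1.2,0,0],[0,0,0],1]
  ]
}}

```text
time_s: 17.55
tcp_pos: [0.4902, -0.078, 0.0435]
tcp_rot: [-0.002, 0.674, 0.739, 0.001]
ft_force: [-0.3, 7.3, 2.5]
gripper_width: -0.0003
```

>>> {"op": "servo_tool", "data": {
  "targets": [
    [[-1.5,0,0],[0,0,0],1],
    [[-1.5,0,0],[0,0,0],1],
    [[-1.5,0,0],[0,0,0],1],
    [[-1.5,0,0],[0,0,0],1]
  ]
}}

```text
time_s: 17.95
tcp_pos: [0.4908, -0.0839, 0.0435]
tcp_rot: [-0.001, 0.674, 0.739, 0.001]
ft_force: [-0.8, 7.2, 3.3]
gripper_width: -0.0
```

>>> {"op": "servo_tool", "data": {
  "targets": [
    [[-1.5,0,0],[0,0,0],1],
    [[-1.5,0,0],[0,0,0],1],
    [[-1.5,0,0],[0,0,0],1],
    [[-1.5,0,0],[0,0,0],1]
  ]
}}

```text
time_s: 18.35
tcp_pos: [0.4913, -0.0899, 0.0435]
tcp_rot: [-0.002, 0.674, 0.739, 0.001]
ft_force: [-0.7, 6.9, 2.2]
gripper_width: 0.0001
```

>>> {"op": "servo_tool", "data": {
  "targets": [
    [[-1.5,0,0],[0,0,0],1],
    [[-1.5,0,0],[0,0,0],1],
    [[-1.5,0,0],[0,0,0],1],
    [[-1.5,0,0],[0,0,0],1]
  ]
}}

```text
time_s: 18.75
tcp_pos: [0.4919, -0.0958, 0.0435]
tcp_rot: [-0.002, 0.674, 0.739, 0.001]
ft_force: [-1.3, 6.5, 2.7]
gripper_width: -0.0001
```

>>> {"op": "servo_tool", "data": {
  "targets": [
    [[-1.5,0,0],[0,0,0],1],
    [[-1.5,0,0],[0,0,0],1],
    [[-1.5,0,0],[0,0,0],1],
    [[-1.5,0,0],[0,0,0],1]
  ]
}}

```text
time_s: 19.15
tcp_pos: [0.4924, -0.1018, 0.0435]
tcp_rot: [-0.002, 0.674, 0.739, 0.001]
ft_force: [-1.2, 7.2, 3.4]
gripper_width: 0.0001
```

>>> {"op": "servo_tool", "data": {
  "targets": [
    [[-1.5,0,0],[0,0,0],1],
    [[-1.5,0,0],[0,0,0],1],
    [[-1.5,0,0],[0,0,0],1],
    [[-1.5,0,0],[0,0,0],1]
  ]
}}

```text
time_s: 19.55
tcp_pos: [0.4929, -0.1077, 0.0435]
tcp_rot: [-0.002, 0.674, 0.739, 0.001]
ft_force: [-0.7, 6.8, 2.5]
gripper_width: -0.0003
```

>>> {"op": "servo_tool", "data": {
  "targets": [
    [[-1.5,0,0],[0,0,0],1],
    [[-1.5,0,0],[0,0,0],1],
    [[-1.5,0,0],[0,0,0],1],
    [[-1.5,0,0],[0,0,0],1]
  ]
}}

```text
time_s: 19.95
tcp_pos: [0.4934, -0.1136, 0.0435]
tcp_rot: [-0.002, 0.674, 0.739, 0.001]
ft_force: [-1.1, 7.7, 3.4]
gripper_width: 0.0001
```

>>> {"op": "servo_tool", "data": {
  "targets": [
    [[-1.2,0,0],[0,0,0],1],
    [[-1.2,0,0],[0,0,0],1],
    [[-1.2,0,0],[0,0,0],1]
  ]
}}

```text
time_s: 20.25
tcp_pos: [0.4938, -0.1172, 0.0435]
tcp_rot: [-0.002, 0.674, 0.739, 0.001]
ft_force: [-0.6, 8.5, 3.3]
gripper_width: 0.0002
```

>>> {"op": "servo_tool", "data": {
  "targets": [
    [[-1,0,0],[0,0,0],1],
    [[-1,0,0],[0,0,0],1]
  ]
}}

```text
time_s: 20.45
tcp_pos: [0.494, -0.1192, 0.0435]
tcp_rot: [-0.002, 0.674, 0.739, 0.001]
ft_force: [0.1, 7.8, 3.6]
gripper_width: 0.0002
```

>>> {"op": "servo_tool", "data": {
  "targets": [
    [[-1,0,0],[0,0,0],1],
    [[-1,0,0],[0,0,0],1]
  ]
}}

```text
time_s: 20.65
tcp_pos: [0.4941, -0.1212, 0.0435]
tcp_rot: [-0.002, 0.674, 0.739, 0.001]
ft_force: [-1.3, 6.8, 3.6]
gripper_width: 0.0
```

Still sliding friction (about 7 N), so the stop has not been met yet.

>>> {"op": "servo_tool", "data": {
  "targets": [
    [[-1.2,0,0],[0,0,0],1],
    [[-1.2,0,0],[0,0,0],1],
    [[-1.2,0,0],[0,0,0],1],
    [[-1.2,0,0],[0,0,0],1]
  ]
}}

```text
time_s: 21.05
tcp_pos: [0.4944, -0.1245, 0.0435]
tcp_rot: [-0.003, 0.673, 0.739, 0.002]
ft_force: [-0.4, 11.9, 5.8]
gripper_width: -0.0001
```

The stop is met: force rose to 12 N and the motion lagged. I'll press slightly more and hold.

>>> {"op": "servo_tool", "data": {
  "targets": [
    [[-1,0,0],[0,0,0],1],
    [[-0.5,0,0],[0,0,0],1],
    [[0,0,0],[0,0,0],1],
    [[0,0,0],[0,0,0],1]
  ]
}}

```text
time_s: 21.45
tcp_pos: [0.4945, -0.1255, 0.0435]
tcp_rot: [-0.003, 0.673, 0.739, 0.003]
ft_force: [-1.0, 11.9, 5.5]
gripper_width: -0.0002
```

>>> {"op": "servo_tool", "data": {
  "targets": [
    [[0.7,0,0],[0,0,0],1],
    [[1,0,0],[0,0,0],1],
    [[2,0,0],[0,0,0],1],
    [[5,0,0],[0,0,0],1],
    [[15,0,0],[0,0,0],1]
  ]
}}

```text
time_s: 21.95
tcp_pos: [0.4939, -0.1069, 0.0439]
tcp_rot: [0.001, 0.675, 0.738, -0.001]
ft_force: [0.2, 1.0, 0.8]
gripper_width: -0.0002
```

>>> {"op": "servo_tool", "data": {
  "targets": [
    [[35,0,0],[0,0,0],1],
    [[35,0,0],[0,0,0],1],
    [[0,0,0],[0,0,0],1],
    [[0,0,0],[0,0,0],1],
    [[0,0,0],[0,0,0],1]
  ]
}}

```text
time_s: 22.45
tcp_pos: [0.4873, -0.0368, 0.0438]
tcp_rot: [0.001, 0.674, 0.739, -0.0]
ft_force: [0.4, 0.5, -0.3]
gripper_width: 0.0001
```

Run:
```python
from h import *
s=observe();print(s["time_s"],s["tcp_pos"],s["ft_force"])
W=camera_model("wrist");im=get_image("wrist");cv2.imwrite("pics/w9.png",im)
t=get_image("top")
c=np.zeros((560,640,3),np.uint8);c[:400]=im;a=cv2.resize(t[150:250,300:500],(320,160));c[400:,:320]=a;cv2.imwrite("pics/fin.png",c)
d=np.array([.0924,-.9957]);p=np.array([.4945,-.1255])+d*.0095;print("push face est",p,"predicted px plate rear top",proj(W,[[*p,.075]]))
```

```text
22.45 [ 0.48725562 -0.03684554  0.04376957] [ 0.36409523  0.46130894 -0.31046583]
push face est [ 0.4953778  -0.13495915] predicted px plate rear top [[320.8355037  429.30556734]]
```

View pics/fin.png

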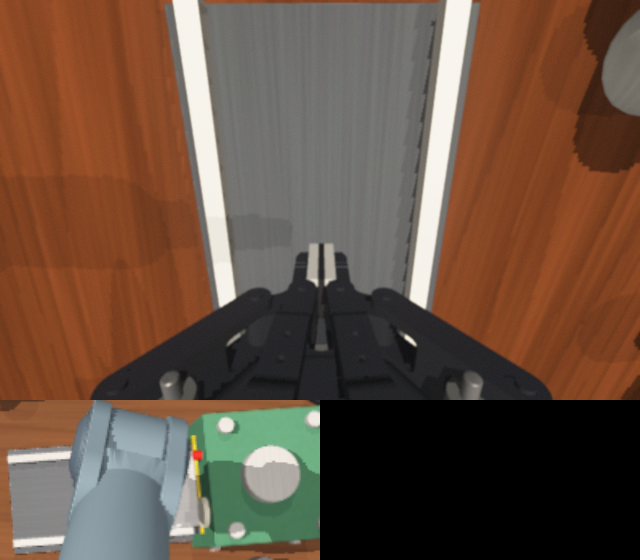

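The view from here does not show the stack. I'll back off and tilt the wrist camera to look into the tunnel.

>>> {"op": "servo_tool", "data": {
  "targets": [
    [[32,0,-19],[0,0,0],1],
    [[32,0,-19],[0,0,0],1],
    [[32,0,-19],[0,0,0],1],
    [[0,0,0],[0,-0.12,0],1],
    [[0,0,0],[0,-0.12,0],1]
  ]
}}

```text
time_s: 23.05
tcp_pos: [0.48, 0.0585, 0.1023]
tcp_rot: [0.092, 0.67, 0.732, -0.081]
ft_force: [-0.6, 0.3, -1.2]
gripper_width: 0.0
```

>>> {"op": "servo_tool", "data": {
  "targets": [
    [[0,0,0],[0,-0.12,0],1],
    [[0,0,0],[0,-0.12,0],1],
    [[0,0,0],[0,-0.12,0],1],
    [[0,0,0],[0,-0.12,0],1],
    [[0,0,0],[0,0,0],1]
  ]
}}

```text
time_s: 23.55
tcp_pos: [0.4771, 0.0602, 0.0979]
tcp_rot: [0.26, 0.629, 0.692, -0.24]
ft_force: [-0.8, 0.1, -0.3]
gripper_width: -0.0001
```

>>> {"op": "servo_tool", "data": {
  "targets": [
    [[0,0,0],[0,0,0],1],
    [[0,0,0],[0,0,0],1],
    [[0,0,0],[0,0,0],1]
  ]
}}

```text
time_s: 23.85
tcp_pos: [0.4787, 0.0583, 0.1015]
tcp_rot: [0.261, 0.632, 0.69, -0.237]
ft_force: [-0.4, 0.0, 0.4]
gripper_width: 0.0005
```

Run:
```python
from h import *
s=observe();print(s["time_s"],s["tcp_pos"],s["ft_force"])
W=camera_model("wrist");im=get_image("wrist");cv2.imwrite("pics/w10.png",im)
T=camera_model("top");t=get_image("top");cv2.imwrite("pics/top3.png",t)
d=np.array([.0924,-.9957]);p=np.array([.4945,-.1255])+d*.0095;pl=p+.135*d
print("pred wrist px: plate",proj(W,[*p,.075]),"die top",proj(W,[*pl,.054]))
for c in blobs(im,(0,180,80),(6,255,255),60)+blobs(im,(174,180,80),(180,255,255),60):print("wrist red",cv2.boundingRect(c))
for c in blobs(t[150:260,300:500],(0,180,80),(6,255,255),5)+blobs(t[150:260,300:500],(174,180,80),(180,255,255),5):print("top red",np.array(cv2.boundingRect(c))+(300,150,0,0))
print("pred top px plate",proj(T,[*p,.075]))
x,y=proj(W,[*pl,.054])[0]
x0,y0=int(np.clip(x-110,0,420)),int(np.clip(y-60,0,250))
cv2.imwrite("pics/fin2.png",cv2.resize(im[y0:y0+150,x0:x0+220],None,fx=3.6,fy=3.6,interpolation=cv2.INTER_CUBIC))
print(x0,y0)
```

```text
23.85 [0.47874293 0.05827508 0.10148518] [-0.44254561  0.03281645  0.43376908]
pred wrist px: plate [[320.88036009 285.61568287]] die top [[321.07267438 290.74390804]]
top red [398 192   7  27]
top red [421 182   5   5]
pred top px plate [[399.70356833 205.86443495]]
211 230
```

View pics/fin2.png

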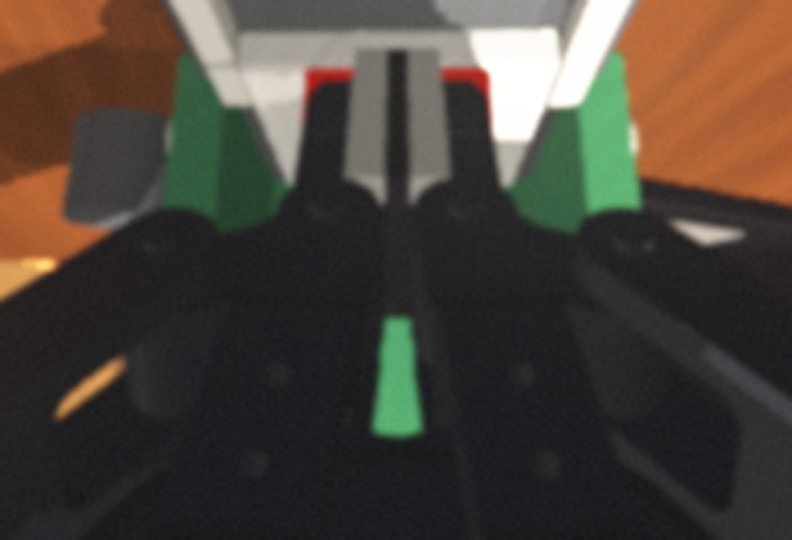

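The tilted view is upside-down, with the press at the bottom, and the shut fingers hide the stack. The red plate and the mouth are visible, with nothing fallen beside the track. In the top view the plate is at column 398–399, against 399.7 predicted, so the carriage stayed put. I'll open the fingers and check for the die numerically.

>>> {"op": "servo_tool", "data": {
  "targets": [
    [[0,0,0],[0,0,0],0],
    [[0,0,0],[0,0,0],0],
    [[0,0,0],[0,0,0],0],
    [[0,0,0],[0,0,0],0],
    [[0,0,0],[0,0,0],0]
  ]
}}

```text
time_s: 24.45
tcp_pos: [0.4781, 0.0592, 0.1005]
tcp_rot: [0.261, 0.631, 0.691, -0.238]
ft_force: [0.4, -0.8, 0.3]
gripper_width: 0.0725
```

Run:
```python
from h import *
W=camera_model("wrist");im=get_image("wrist");cv2.imwrite("pics/w11.png",im)
d=np.array([.0924,-.9957]);p=np.array([.4945,-.1255])+d*.0095;pl=p+.135*d;n=np.array([d[1],-d[0]])
for nm,c,z,r in(("die top",pl,.054,.028),("die bottom",pl,.040,.028),("pad",pl,.040,.035)):
    q=[[*(c+a*r),z] for a in(d,-d,n,-n)];print(nm,np.round(proj(W,q)).tolist())
print("plate top edge",np.round(proj(W,[[*(p+.01*d+n*.035),.075],[*(p+.01*d-n*.035),.075]])).tolist())
h=cv2.cvtColor(im,cv2.COLOR_BGR2HSV)
for lo,hi,nm in(((0,150,60),(7,255,255),"red"),((8,60,40),(35,255,255),"brass/cork"),((20,100,40),(35,255,255),"brass")):
    for c in blobs(im[240:340,250:400],lo,hi,15):print(nm,np.array(cv2.boundingRect(c))+(250,240,0,0),cv2.contourArea(c))
for v in range(280,330,4):print(v,h[v,321].tolist(),h[v,300].tolist(),h[v,342].tolist())
T=camera_model("top");t0=cv2.imread("pics/top0.png");t1=cv2.imread("pics/top3.png")
for t in(t0,t1):
    m=cv2.inRange(cv2.cvtColor(t,cv2.COLOR_BGR2HSV),(0,150,100),(6,255,255))|cv2.inRange(cv2.cvtColor(t,cv2.COLOR_BGR2HSV),(174,150,100),(180,255,255));m[:190]=0;m[225:]=0;m[:,:320]=0;m[:,415:]=0
    v,u=np.nonzero(m);print("plate mean",u.mean(),v.mean(),len(u),plane(T,(u.mean(),v.mean()),.075)[:2])
```

```text
die top [[321.0, 294.0], [321.0, 288.0], [305.0, 291.0], [337.0, 291.0]]
die bottom [[321.0, 286.0], [321.0, 279.0], [305.0, 283.0], [337.0, 283.0]]
pad [[321.0, 287.0], [321.0, 278.0], [301.0, 283.0], [341.0, 283.0]]
plate top edge [[294.0, 288.0], [348.0, 288.0]]
red [348 329  11  11] 85.0
red [294 250  56  39] 1884.0
brass/cork [267 300 111  12] 1188.0
brass/cork [250 292   6  45] 107.5
brass/cork [293 282  54  11] 108.5
brass/cork [382 240  18  21] 201.0
brass/cork [250 240  13  24] 173.5
brass [267 300 111  12] 1188.0
280 [2, 218, 180] [2, 218, 179] [2, 213, 180]
284 [2, 216, 188] [2, 217, 188] [2, 220, 202]
288 [12, 197, 198] [10, 153, 132] [10, 154, 144]
292 [19, 35, 154] [59, 86, 95] [54, 61, 104]
296 [65, 95, 142] [65, 107, 140] [66, 101, 141]
300 [25, 174, 193] [25, 175, 189] [25, 171, 191]
304 [29, 255, 255] [29, 255, 255] [29, 255, 255]
308 [29, 255, 255] [29, 255, 255] [29, 255, 255]
312 [63, 104, 172] [63, 101, 175] [63, 104, 172]
316 [66, 115, 175] [66, 111, 142] [68, 117, 174]
320 [67, 115, 173] [54, 70, 113] [66, 116, 178]
324 [67, 117, 172] [25, 17, 255] [67, 116, 176]
328 [68, 116, 171] [26, 8, 254] [67, 119, 174]
plate mean 331.16346153846155 209.26923076923077 104 [0.48332776 0.03368149]
plate mean 401.112582781457 204.9337748344371 151 [ 0.49775268 -0.13843308]
```

The plate's far top edge is at row 288, exactly as predicted. The top view shows about 173–175 mm of travel, matching the tool's travel. I'll let the arm settle and hand in.

>>> {"op": "servo_tool", "data": {
  "targets": [
    [[0,0,0],[0,0,0],0],
    [[0,0,0],[0,0,0],0],
    [[0,0,0],[0,0,0],0],
    [[0,0,0],[0,0,0],0]
  ]
}}

```text
time_s: 24.9
tcp_pos: [0.4782, 0.0592, 0.1005]
tcp_rot: [0.261, 0.631, 0.691, -0.238]
ft_force: [0.6, -1.0, -0.0]
gripper_width: 0.0857
```

Run:
```python
from workcell import *
s=observe();print(s["time_s"],s["ft_force"],s["gripper_width"],abs(s["joint_velocities"]).max());print(finish_job())
```

```text
24.9 [ 0.56351962 -0.98644787 -0.01139911] 0.08569128718846993 0.0013701106725364954
the job is handed in; nothing more can be done
None
```

I laid the brass die (the smaller disc, from the rack's right place) on the cork pad and slid the carriage in against the sprung stop. I handed the job in at 24.9 s. I did not see the die and pad inside the press at the end.

- **Placing:** I lowered the die until I felt contact, eased the force off and let go. The wrist camera then showed it flat, about 3 mm from the platen centre. The pad was within 1 mm of the platen centre.
- **Stop:** Sliding took about 7 N. The force then rose to a steady 11.9 N, which means the stop is pressed in by about 4 mm, well under the 15 mm limit. I then backed away, and the hand touched nothing at the end.
- **Carriage after letting go:** The red plate was within about half a pixel of its predicted place in the top view, and its far edge matched in the wrist view. The camera's estimate of the travel (173 mm) is slightly less than the tool's (about 175 mm).
- **Not confirmed:** The press roof and the plate hide the stack at the end, and my two last pictures could not show it. That the die and pad are still centred rests on the measurement before the push and on a slow push of no more than 40 mm/s.
- **Camera disagreement:** The top camera placed the pad and platen 2–6 mm from where the wrist camera did, and the pad about 4 mm off the platen centre. I trusted the wrist view, because it saw the die and pad together.
- **Other things:** I did not re-measure the black die, jar, tin and weight at the end. No move was planned near the jar, tin or weight, and the black die looked undisturbed just after I lifted the brass one.

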